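# Stamp a sign blank with the sprung corner press

### The arm

A 7-joint arm with a two-finger parallel gripper is mounted at the origin on the work surface. World frame = base frame: x ahead of the robot, y to its left, z up, the work surface at z = 0. Lengths are in m, angles in rad, forces in N, time in s.
With the tool pointing down it reaches from about 0.425 to 0.875 m from the base axis. Payload 4.7 kg.
Tool frame: the origin (TCP) lies midway between the tips of the shut fingers; the grasp point (between the pads) lies r.grasp_offset behind it (r.grasp_offset is the distance from the TCP to the grasp point, in m); z points along the fingers, x is the direction in which the jaws open and shut, and the axes are right-handed (so a half turn about z gives the same grasp; the last joint's range is limited). The gripper opens to 85 mm and grips with 20 to 120 N. Pads are 22 mm wide; open, the fingers measure 114 mm over their backs; the gripper's body (76 mm by 85 mm) begins 54 mm behind the grasp point. The pads swing forward as they close: fully open they stand 13 mm farther back than shut.
Start: joints at [-1.122, 0.321, -0.07, 1.45, 0.023, 1.371, -0.057], TCP at [0.274, 0.59, 0.231] pointing down, gripper open.
Joint ranges: [-2.86, 2.86], [-0.3, 2.09], [-1.38, 1.24], [0.06, 2.45], [-1.56, 4.7], [0.09, 2.05], [-2.69, 2.69]. Speed limits (rad/s): [2.57, 2.57, 3.14, 3.14, 3.14, 3.14, 3.14].

### API

Orientations are given as a unit quaternion [w, x, y, z].
In Python, from plant import r gives the robot as it stands.
- The arm moves only by the tool jog_arm, never from a script. Its argument "motion" is a list of rows, each a list of 4 numbers: the shift along the tool's x, y, z in m, then the turn about the tool's z in rad. A call has 1 to 5 rows; each row shifts and turns the commanded pose from where the row before left it, along the tool's axes as they then stand; what a row does not reach is not made up. A row lasts 1/8 s, in which the tool goes at most 62.5 mm and 10.7 degrees, less where a joint would pass 70% of its speed; a pose out of reach is approached as far as the arm can. A call with a gripper value outside its range is refused whole. "gripper" is the finger opening in m, from 0 to 0.0854, set as the call begins (left out, the last holds). The fingers move at their own pace and stop on an object; "squeeze" is the grip in N (left out, the last holds). Time passes only in rows, so rows that do not move let the fingers close. It gives the time, the measured TCP pose, the force and the opening at its end, in the units of the state.
- r.read_state(): the state, without advancing time (a new reading comes with each control period).
- r.capture(name): name is "side" or "top" or "wrist"; returns the picture (480x640x3 uint8, red, green, blue); there is no depth.
- r.camera_model(name): a dict with "vfov" (degrees; the focal length in pixels is half the picture's height over the tangent of half this angle, whatever the lens; pixels are square), "cx", "cy" (the principal point, pixels), "k1" (the pictures are not rectified: a ray, as slopes to the right and down, at radius r is drawn at 1 + k1 r^2 times it, then the intrinsics apply), "xyz" and "attitude" of the camera in the world. Camera axes: x right, y down, z forward; pixel columns grow to the right and rows downward; lengths in m; the calibration is good to about 2 mm. A picture is of the moment at which its call begins: read the wrist's pose just before it. camera_model takes no time and is no camera call; for the wrist camera it gives the pose at the moment of the call.
- r.finish_job(): hands the job in, once; it reports no verdict.
Trained networks look in the newest picture that a camera, given by its name, has taken for a name from the list of things; names that differ only in an ending like _2 or _b are one class to them, and where a whole thing is asked for, a point or a joint stands for the part that bears it (a point fixed in the world has none). Each returns a list of dicts, best first, with "confidence" (0 to 1); they miss things now and then, are a little off and sometimes report something else, mostly with a low value. They report only what shows in the picture. A call takes as long as a camera call. They do not tell look-alikes from the thing itself.
- r.outline_of(camera, query): "region" (480x640 bool, what is visible of it) and "location" ([column, row] in pixels, amid what is visible of it).
The state is a dict: "time_s": time; "joint_positions": joint angles; "joint_vel": joint speeds; "joint_torque": joint torques, N m; "position": TCP position; "eef_rot": TCP orientation; "ft_force": force on the tool from outside, world axes, zero at the start; "wrist_torque": the same for the moment, N m; "opening": opening from 0.0 (shut) to 1.0 (fully open).
Only numpy, scipy, OpenCV 4.12 (cv2) and the standard library are available. Lean on these libraries where they do the work, as an engineer would, in place of code of your own. Each camera call takes 0.05 s, during which the arm holds its last target. There are 200 camera calls.

### The job

Two sprung stamping presses stand on the table; one has a wooden sign plank lying in it. On that press, push the round finger pad at the near right corner of its plate down with the fingertips until the pointer lines up with the steel mark on its scale, not pressing on past the mark, keep it there for about a second, then let the plate spring back up. Nothing is to be picked up: leave the plank, the marks, the empty press and everything else as they are.

Things in the scene. Friction and masses are not known exactly. Their poses are not given: they have to be found in the camera images.
- press: The stamping press holding the plank, fixed. Origin: on the table (z = 0) at its middle; own -x is its near side (robot side), +y its left. Base board x -88..88, y -65..100 mm, 14 mm thick. A sprung aluminium plate lies level over it. On the left (y 58..100 mm) a needle and an arched white scale stand up to 240 mm high: keep the gripper off them.
- press_hinge (a point): Middle of the hinge axis of the press's plate: press frame x = 60 mm, height 75 mm; the axis runs along y at the plate's far edge, with torsion springs. The plate (x -85..60, y -55..55 mm, 10 mm thick, top at 80 mm) tilts down at its near edge. A sprung stamp hangs under its middle; its thin stem shows up to 30 mm above the plate.
- press_pad: Round black rubber finger pad, 32 mm diameter, 8 mm high, on the near right corner of the press's plate (press frame x -65, y -36 mm). Origin: centre of its underside, 80 mm above the table at rest; top at 88 mm. 125 mm from the hinge axis: sinks about 125 mm per rad of tilt, hardly moving sideways. About 1 to 2 N starts it; about 4 to 11 N holds it at the mark.
- press_plate (a joint): Tilt of the press's plate in rad: 0 = level (at rest, held up by the springs), grows as the pad corner is pressed down, stop at 0.38. It springs back to 0 by itself when let go.
- press_pointer (a point): Tip of the press's pointer: a thin dark needle fixed to the plate, standing on its left side and ending in a level 20 mm crossbar (4.4 mm thick) along the press's y, 150 mm above the hinge axis. The point is the crossbar's outer (left) end. As the pad is pressed it swings over the scale towards the robot, 150 mm per rad.
- press_mark (a point): The mark on the press's scale: a plain steel fin, 4 mm thick, 16 mm long (along y), 22 mm high, on a slider on the left half of the scale. The point is its inner (right) edge, 150 mm from the hinge axis, 3 mm beside the path of the pointer's tip. At the mark, crossbar and fin form one line. Axes: x along the scale, away from the robot.
- press_index (a joint): Where the mark is set, as an angle about the same hinge axis in rad, 0.12 to 0.30. The pointer is at the mark when joint press_plate equals this. Do not move it.
- plank: Wooden sign blank with a white base coat, 60 x 250 x 12 mm, loose, lying along the press's y in the shallow channel of the press's base and sticking out at both sides. Origin: centre of its underside, 14 mm above the table. The press that has it is the one to use.
- spare: The other press, of the same make, empty (no plank). Same sizes and frame as press. It may stand left or right.
- spare_pad: Finger pad of the empty press. Leave it alone.
- spare_plate (a joint): Tilt of the empty press's plate in rad, 0 = level. Leave it alone.
- spare_mark (a point): Mark set on the empty press's scale (as press_mark). Leave it alone.
- brush_a: Bystander, loose: small black-handled paint brush, 130 mm long, lying between the two presses. Origin: underside, near the middle; it lies on the table.
- brush_b: Bystander, loose: paint brush, 160 mm long, lying in front of the presses. Origin: underside, near the middle; it lies on the table.
- brush_c: Bystander, loose: paint brush, 140 mm long, lying behind the presses. Origin: underside, near the middle; it lies on the table.
- jar_small: Bystander, loose: capped clear jar, 40 mm diameter, 50 mm high, standing between the presses. Origin: underside in the middle.
- jar_big: Bystander, loose: white jar with black cap, 60 mm diameter, 75 mm high, left of the presses. Origin: underside in the middle.
- cup: Bystander, loose: red drinking cup, 84 mm mouth, 110 mm high, behind the presses. Origin: underside in the middle.
- bowl: Bystander, loose: small clear bowl, 76 mm wide, 30 mm high, right of the presses. Origin: underside in the middle.
- palette: Bystander, loose: white paint palette with six wells, 90 x 130 x 18 mm, behind the presses. Origin: underside in the middle.
There are look-alikes about, which are no part of the job. Leave any orange look-alike of the press alone.

How it is judged:
By the outcome, as a careful person would: the job done as asked, in the order asked, and still so for the second after the job is handed in, with the robot touching nothing.
It also fails if it takes over 32 s, if anything falls off the work surface, if the arm or the gripper's body presses on something with over 40 N, if the wrist force passes 120 N, or if a joint passes its speed limit or range.

## Working session

There is one attempt and no reset: what is moved stays moved. The work goes in short steps, Python scripts to look and compute and a tool call to move; the robot and the scene stay as the last step left them, time stands still between calls to the robot, and variables do not carry over. Pictures are saved under pics/ and viewed, about 8 in all and at most 12, crops included, and the job is handed in when it is done.

Besides the shell and the picture viewer there is one more tool, called after "Call:" as name(argument=value, ...) on one line, values as JSON. jog_arm: Moves the arm, as the interface text tells. Its arguments: {"type":"object","properties":{"motion":{"type":"array"},"gripper":{"type":"number"},"squeeze":{"type":"number"}},"required":["motion"]}

```bash
mkdir -p pics; ls
cat > h.py <<'E'
import numpy as np, cv2
from scipy.spatial.transform import Rotation as R
from plant import r
def shot(n,f=None):
    im=r.capture(n)
    if f: cv2.imwrite('pics/'+f,im[:,:,::-1])
    return im
def K(m):
    f=240/np.tan(np.radians(m['vfov'])/2)
    return np.array([[f,0,m['cx']],[0,f,m['cy']],[0,0,1]])
def Rm(m):
    a=np.array(m['attitude'],float)
    return a if a.shape==(3,3) else R.from_quat(a[[1,2,3,0]]).as_matrix()
def ray(m,uv):
    p=cv2.undistortPoints(np.array([[uv]],float),K(m),np.zeros(4))[0,0]
    q=p.copy()
    for _ in range(20): q=p/(1+m['k1']*(q@q))
    d=Rm(m)@np.array([q[0],q[1],1]); return np.array(m['xyz']),d/np.linalg.norm(d)
def atz(m,uv,z):
    o,d=ray(m,uv); return o+d*(z-o[2])/d[2]
def proj(m,P):
    c=Rm(m).T@(np.array(P)-np.array(m['xyz'])); q=c[:2]/c[2]; q=q*(1+m['k1']*(q@q))
    k=K(m); return np.array([k[0,0]*q[0]+k[0,2],k[1,1]*q[1]+k[1,2]])
E
python3 - <<'E'
from h import *
s=r.read_state(); print(s['time_s'],s['position'],s['eef_rot'],r.grasp_offset)
for n in('side','top','wrist'):
    print(n,r.camera_model(n)); shot(n,n+'1.png')
    for q in ('press','press_pad','plank','press_mark','press_pointer'):
        print(q,[(np.round(d['confidence'],2),np.round(d['location']),d['region'].sum()) for d in r.outline_of(n,q)[:4]])
E
```

```text
pics
0.0 [0.27360547 0.58901002 0.23020616] [ 5.53475294e-04  8.42975035e-01  5.37951811e-01 -7.95575773e-04] 0.0187
side {'vfov': 46.32723898067515, 'cx': 325.8022092661775, 'cy': 238.8765878493639, 'k1': -0.018075897528135442, 'xyz': array([ 0.46974767, -0.95207359,  0.93701825]), 'attitude': array([-0.41904669,  0.90741243, -0.03155132,  0.00265853])}
press [(np.float64(0.74), array([231., 197.]), np.int64(4124))]
press_pad [(np.float64(0.61), array([295., 334.]), np.int64(206)), (np.float64(0.51), array([202., 199.]), np.int64(111))]
plank [(np.float64(0.28), array([368., 267.]), np.int64(405))]
press_mark [(np.float64(0.39), array([352., 236.]), np.int64(62)), (np.float64(0.3), array([324., 159.]), np.int64(553))]
press_pointer [(np.float64(0.86), array([326., 327.]), np.int64(3435)), (np.float64(0.72), array([344., 200.]), np.int64(1569)), (np.float64(0.65), array([222., 191.]), np.int64(1600))]
top {'vfov': 54.3073444351639, 'cx': 317.71034167456327, 'cy': 236.45395168616866, 'k1': -0.059980547050364263, 'xyz': array([ 0.27244201, -0.00978475,  1.48279754]), 'attitude': array(
[... 376 characters left out ...]
.float64(0.58), array([367., 248.]), np.int64(791)), (np.float64(0.57), array([168., 305.]), np.int64(29)), (np.float64(0.25), array([384., 248.]), np.int64(1720))]
press_pointer [(np.float64(0.92), array([220., 328.]), np.int64(1796)), (np.float64(0.75), array([381., 246.]), np.int64(1738))]
wrist {'vfov': 63.7535161528609, 'cx': 319.41088923128206, 'cy': 237.50122538529146, 'k1': -0.06602695898675742, 'xyz': array([0.20604239, 0.62122449, 0.37346809]), 'attitude': array([0.12673114, 0.83313264, 0.53216409, 0.08142853])}
press [(np.float64(0.69), array([ 61., 306.]), np.int64(21870))]
press_pad []
plank []
press_mark []
press_pointer [(np.float64(0.82), array([ 24., 334.]), np.int64(6072))]
```

Run:
```python
import cv2,numpy as np
a=cv2.imread('pics/side1.png');b=cv2.imread('pics/top1.png')
c=cv2.resize(a[120:400,150:450],None,fx=2,fy=2,interpolation=3)
d=cv2.resize(b[180:380,130:450],None,fx=2.5,fy=2.5,interpolation=3)
cv2.imwrite('pics/sidec.png',c);cv2.imwrite('pics/topc.png',d)
```

```text
(no output)
```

View pics/sidec.png

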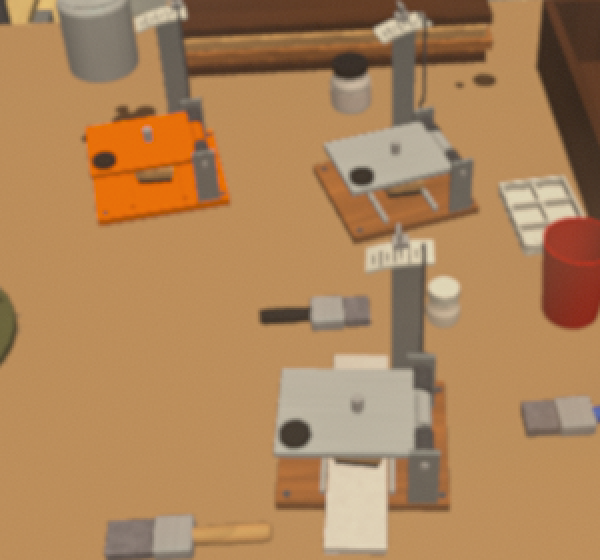

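View pics/topc.png

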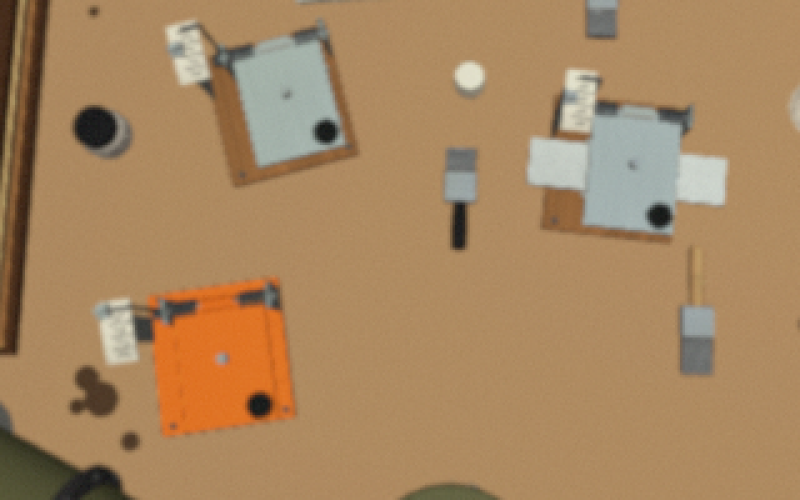

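View pics/side1.png

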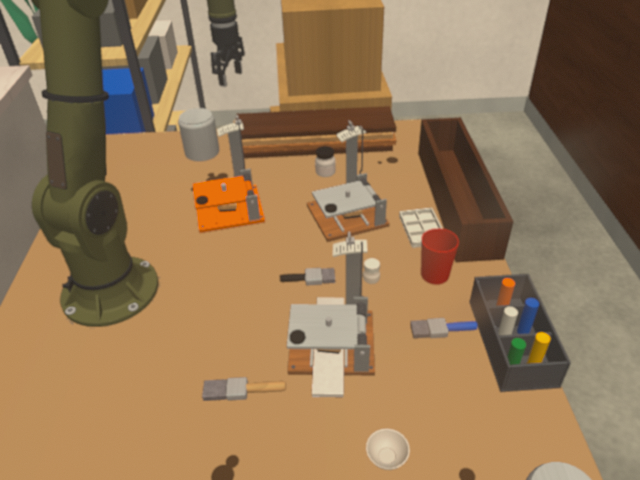

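The press with the plank is the right-hand, grey one. In the side view its pad is at (297,336), and in the top view it is at (393,266). The orange look-alike and the empty press stand to the left. I'll fit the press pose from the plate corners and the pad.

```bash
cat >> h.py <<'E'
def W(p,P):
    c,s=np.cos(p[2]),np.sin(p[2]); return np.array([p[0]+c*P[0]-s*P[1],p[1]+s*P[0]+c*P[1],P[2]])
E
python3 - <<'E'
from h import *
from scipy.optimize import least_squares
T=r.camera_model('top');S=r.camera_model('side')
top={(60,55,80):(597,110),(60,-55,80):(683,118),(-85,-55,80):(673,234),(-85,55,80):(583,225),(-65,-36,88):(658,215)}
sid={(-85,55,80):(281,369),(60,55,80):(414,369),(60,-55,80):(414,455),(-85,-55,80):(275,455),(-65,-36,88):(294,433)}
obs=[(T,np.array(k)/1e3,np.array(v)/2.5+[130,180]) for k,v in top.items()]+[(S,np.array(k)/1e3,np.array(v)/2+[150,120]) for k,v in sid.items()]
f=lambda o:least_squares(lambda p:np.concatenate([proj(m,W(p,P))-uv for m,P,uv in o]),[.55,-.15,0],loss='soft_l1')
for o in(obs,obs[:5],obs[5:]):
    q=f(o);print(q.x.round(4),q.fun.round(1),'pad',W(q.x,(-.065,-.036,.088)).round(4))
p=f(obs).x; np.save('p.npy',p)
print(atz(T,(393.2,266),.088),atz(S,(297,336.5),.088))
W1=r.camera_model('wrist'); s=r.read_state()
q=np.array(s['eef_rot'])[[1,2,3,0]];E=R.from_quat(q).as_matrix()
print('tool',E.round(3),'cam in tool',(E.T@(W1['xyz']-s['position'])).round(4)); print((E.T@Rm(W1)).round(3))
print('yaw',p[2])
E
```

```text
[ 0.5046 -0.2144 -0.0804] [-2.  -0.7 -0.8 -0.1 -0.4  0.4 -0.6  0.2  0.3  0.5 -0.6  0.7  3.   0.7
  4.4  0.1 -1.5 -0.1 -0.3  0.5] pad [ 0.437  -0.2451  0.088 ]
[ 0.505  -0.2168 -0.092 ] [-1.  -1.   0.2  0.   0.1  0.5 -0.2 -0.2  0.9  0.5] pad [ 0.437  -0.2467  0.088 ]
[ 0.5043 -0.2132 -0.076 ] [-0.9  0.4  2.6  0.2  4.3 -0.5 -1.6 -0.4 -0.4  0.2] pad [ 0.4367 -0.2442  0.088 ]
[ 0.43835891 -0.24411201  0.088     ] [ 0.43754624 -0.24386333  0.088     ]
tool [[ 0.421  0.907  0.   ]
 [ 0.907 -0.421  0.   ]
 [ 0.     0.    -1.   ]] cam in tool [ 0.0002 -0.0749 -0.1421]
[[ 1.     0.001  0.001]
 [-0.001  0.955  0.298]
 [-0.001 -0.298  0.955]]
yaw -0.0803907952839931
```

Call:
jog_arm(motion=[[0, 0, -0.06, -0.178], [0, 0, -0.06, -0.178], [-0.054, 0.029, 0, 0], [-0.054, 0.029, 0, 0], [-0.054, 0.029, 0, 0]], gripper=0)

```text
time_s: 1.52
position: [0.3485, 0.4194, 0.3516]
eef_rot: [0.0, 0.734, 0.679, 0.0]
ft_force: [0.8, 0.1, 0.2]
opening: -0.003
```

Call:
jog_arm(motion=[[-0.054, 0.029, 0, 0], [-0.054, 0.029, 0, 0], [-0.054, 0.029, 0, 0], [-0.054, 0.029, 0, 0], [-0.054, 0.029, 0, 0]])

```text
time_s: 2.15
position: [0.4716, 0.1386, 0.3517]
eef_rot: [0.0, 0.734, 0.679, 0.001]
ft_force: [1.0, 1.2, 0.4]
opening: 0.004
```

Call:
jog_arm(motion=[[-0.054, 0.029, 0, 0], [-0.054, 0.029, 0, 0], [-0.054, 0.029, 0, 0], [0, 0, 0, 0]])

```text
time_s: 2.65
position: [0.5456, -0.0342, 0.3514]
eef_rot: [0.001, 0.738, 0.675, -0.001]
ft_force: [-1.4, 0.4, -0.1]
opening: 0.001
```

Call:
jog_arm(motion=[[-0.034, 0.019, 0.01, 0], [-0.034, 0.019, 0.01, 0], [-0.034, 0.019, 0.01, 0], [0, 0, 0, 0]])

```text
time_s: 3.15
position: [0.5934, -0.1362, 0.32]
eef_rot: [-0.0, 0.736, 0.677, -0.001]
ft_force: [-0.9, -0.5, 0.1]
opening: -0.004
```

Run:
```python
from h import *
m=r.camera_model('wrist');im=shot('wrist','w2.png');p=np.load('p.npy')
print(r.read_state()['position'],m)
for q in('press_mark','press_pointer'):
    print(q,[(np.round(d['confidence'],2),np.round(d['location'],1),d['region'].sum()) for d in r.outline_of('wrist',q)[:3]])
print('crossbar end?',proj(m,W(p,(.06,.075,.225))))
```

```text
[ 0.59364056 -0.13397939  0.32065198] {'vfov': 63.7535161528609, 'cx': 319.41088923128206, 'cy': 237.50122538529146, 'k1': -0.06602695898675742, 'xyz': array([ 0.51922704, -0.12988803,  0.46227046]), 'attitude': array([0.11054765, 0.72716319, 0.66997221, 0.10074797])}
press_mark [(np.float64(0.94), array([337.5, 174. ]), np.int64(674))]
press_pointer [(np.float64(0.91), array([236.6,  97.2]), np.int64(18526)), (np.float64(0.36), array([256.5, 125.7]), np.int64(28336)), (np.float64(0.36), array([188.2,  40.8]), np.int64(1093))]
crossbar end? [303.50454053 205.2325507 ]
```

View pics/w2.png

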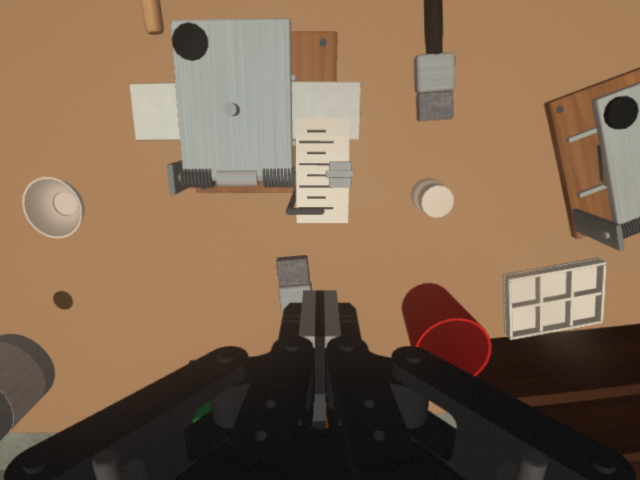

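The fin is at about (340,174) and the crossbar at rest is at about (305,211). I'll zoom in on the scale.

Run:
```python
import cv2
a=cv2.imread('pics/w2.png'); cv2.imwrite('pics/w2c.png',cv2.resize(a[110:230,270:370],None,fx=5,fy=5,interpolation=cv2.INTER_CUBIC))
```

```text
(no output)
```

View pics/w2c.png

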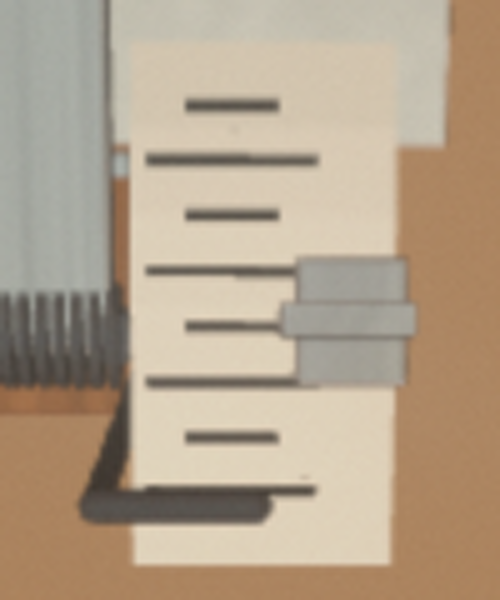

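Run:
```python
from h import *
from scipy.optimize import brentq
# pose of camera at the picture (from printed model)
m=dict(r.camera_model('wrist'));m['xyz']=np.array([0.51922704,-0.12988803,0.46227046]);m['attitude']=np.array([0.11054765,0.72716319,0.66997221,0.10074797])
p=np.load('p.npy')
def inv(X): c,s=np.cos(p[2]),np.sin(p[2]);d=X[:2]-p[:2];return np.array([c*d[0]+s*d[1],-s*d[0]+c*d[1]])*1e3
b=inv(atz(m,(324,211.4),.225));print('bar end',b)
for n,uv,z in [('pad',(190,41.5),.088),('stem',(231,108),.11),('platecornerNL',(290.5,20),.08),('NR',(173,21),.08)]: print(n,inv(atz(m,uv,z)))
hx=b[0]/1e3; my=.092
for rad in(.15,.161,.172):
    f=lambda a:proj(m,W(p,(hx-rad*np.sin(a),b[1]/1e3+.003,.075+rad*np.cos(a))))[1]-174
    a=brentq(f,0,.4);print(rad,a,'depth',125*np.sin(a))
# ticks on scale, radius guesses
for rad in (.135,.14,.145,.15):
    rows=110+np.array([490,437,382,326,271,215,159,105,321])/5
    print(rad,[round(brentq(lambda a:proj(m,W(p,(hx-rad*np.sin(a),.078,.075+rad*np.cos(a))))[1]-v,-.2,.7),4) for v in rows])
```

```text
bar end [63.99093135 87.87251557]
pad [-60.69207931 -31.20483893]
stem [-1.8544215   7.56635436]
platecornerNL [-78.85429575  58.9629675 ]
NR [-80.06372361 -48.10248749]
0.15 0.15593356000677908 depth 19.41279999184521
0.161 0.15463278700544067 depth 19.252159777212604
0.172 0.1534984536188474 depth 19.112047584273753
0.135 [-0.009, 0.0442, 0.0982, 0.1524, 0.2053, 0.2593, 0.3139, 0.3674, 0.1572]
0.14 [-0.0005, 0.0497, 0.1007, 0.152, 0.202, 0.253, 0.3045, 0.3549, 0.1565]
0.145 [0.0074, 0.0548, 0.103, 0.1515, 0.1989, 0.2471, 0.2958, 0.3433, 0.1559]
0.15 [0.0147, 0.0595, 0.1052, 0.1512, 0.196, 0.2417, 0.2876, 0.3325, 0.1552]
```

Call:
jog_arm(motion=[[-0.03, -0.0363, 0, 0], [-0.03, -0.0363, 0, 0], [-0.03, -0.0363, 0.02, 0], [-0.03, -0.0363, 0.04, 0], [0, 0, 0.05, 0]])

```text
time_s: 3.92
position: [0.4384, -0.2435, 0.2124]
eef_rot: [0.002, 0.735, 0.678, 0.002]
ft_force: [1.6, 0.7, 0.7]
opening: 0.002
```

Call:
jog_arm(motion=[[0, 0, 0.05, 0], [0, 0, 0, 0]])

```text
time_s: 4.18
position: [0.4377, -0.2394, 0.1589]
eef_rot: [-0.003, 0.734, 0.68, -0.001]
ft_force: [0.6, 1.0, 0.2]
opening: -0.003
```

Run:
```python
from h import *
s=r.read_state();m=r.camera_model('wrist');im=shot('wrist','w3.png')
print(s['time_s'],s['position'],s['eef_rot'],s['ft_force'])
for d in r.outline_of('wrist','press_pad')[:3]:
    c,rad=cv2.minEnclosingCircle(np.argwhere(d['region'])[:,::-1].astype(np.float32))
    print(d['confidence'],d['location'],c,rad,atz(m,d['location'],.087),atz(m,c,.087))
print('tcp proj',proj(m,s['position']))
cv2.imwrite('pics/side0.png',np.mean([shot('side') for _ in range(3)],0)[:,:,::-1]);cv2.imwrite('pics/top0.png',np.mean([shot('top') for _ in range(3)],0)[:,:,::-1])
a=cv2.imread('pics/w3.png');b=cv2.imread('pics/side0.png')[225:385,270:390];c=cv2.imread('pics/top0.png')[195:285,330:430]
o=np.zeros((600,800,3),np.uint8);o[:300,:400]=cv2.resize(a,(400,300));o[:480,400:760]=cv2.resize(b,(360,480));o[300:570,:300]=cv2.resize(c,(300,270));cv2.imwrite('pics/m3.png',o)
```

```text
4.175 [ 0.43766691 -0.23935381  0.15890739] [-0.0029842   0.73361759  0.67955497 -0.00117008] [0.57878531 0.96365921 0.24798156]
0.67 [310.8, 252.5] (314.8238525390625, 253.4871826171875) 26.57651710510254 [ 0.4381236  -0.24429894  0.087     ] [ 0.43891692 -0.24198779  0.087     ]
0.27 [588.2, 399.0] (589.9545288085938, 394.8636474609375) 38.718467712402344 [ 0.5627605  -0.05817574  0.087     ] [ 0.5592595  -0.05747238  0.087     ]
tcp proj [319.3968729  308.29671463][ WARN:0@5.295] global loadsave.cpp:1063 imwrite_ Unsupported depth image for selected encoder is fallbacked to CV_8U.
```

View pics/m3.png

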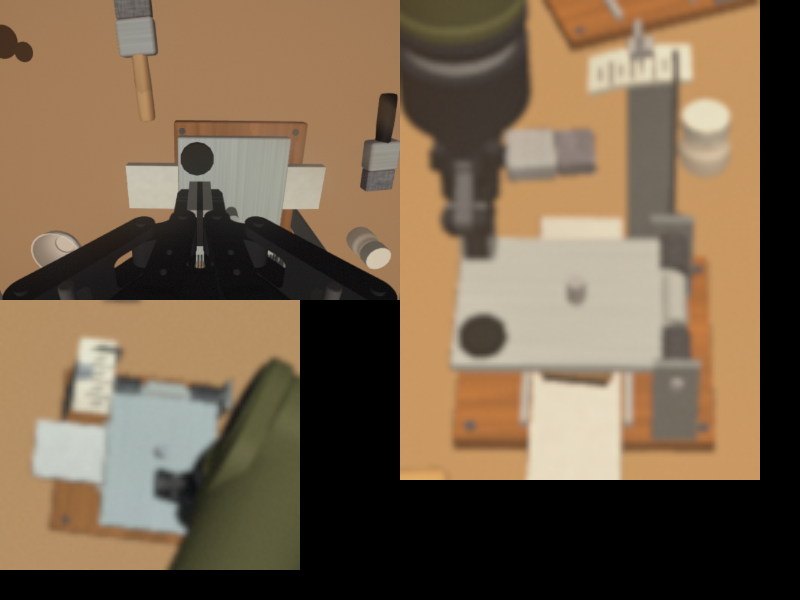

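The side view shows the fin and crossbar clearly. The pad is at about (0.4385, -0.243), so I shift slightly and descend to just above it.

Call:
jog_arm(motion=[[-0.0035, 0.001, 0.03, 0], [0, 0, 0.025, 0], [0, 0, 0, 0]])

```text
time_s: 4.95
position: [0.4393, -0.2452, 0.1052]
eef_rot: [-0.001, 0.734, 0.679, -0.001]
ft_force: [0.2, 0.2, -0.5]
opening: 0.001
```

Call:
jog_arm(motion=[[0, 0, 0.005, 0], [0, 0, 0.003, 0], [0, 0, 0.002, 0], [0, 0, 0.002, 0]])

```text
time_s: 5.45
position: [0.4407, -0.2457, 0.0945]
eef_rot: [0.0, 0.734, 0.679, 0.0]
ft_force: [-0.0, -0.1, -0.3]
opening: 0.001
```

Call:
jog_arm(motion=[[0, 0, 0.002, 0], [0, 0, 0.002, 0], [0, 0, 0.002, 0]])

```text
time_s: 5.82
position: [0.4404, -0.2457, 0.0882]
eef_rot: [0.0, 0.734, 0.679, 0.0]
ft_force: [-0.1, 1.0, 0.7]
opening: 0.004
```

Call:
jog_arm(motion=[[0, 0, 0.002, 0], [0, 0, 0.002, 0]])

```text
time_s: 6.08
position: [0.4401, -0.2456, 0.0842]
eef_rot: [-0.0, 0.734, 0.679, -0.0]
ft_force: [-1.6, 0.3, 3.0]
opening: 0.001
```

Call:
jog_arm(motion=[[0, 0, 0.002, 0], [0, 0, 0.002, 0]])

```text
time_s: 6.32
position: [0.4401, -0.2457, 0.0802]
eef_rot: [-0.0, 0.734, 0.679, -0.0]
ft_force: [-2.3, 1.0, 3.1]
opening: -0.005
```

Call:
jog_arm(motion=[[0, 0, 0.002, 0], [0, 0, 0.002, 0], [0, 0, 0.001, 0]])

```text
time_s: 6.7
position: [0.4401, -0.2457, 0.0751]
eef_rot: [-0.0, 0.734, 0.679, -0.0]
ft_force: [-3.2, -0.1, 3.5]
opening: 0.0
```

```bash
cat > look.py <<'E'
import sys
from h import *
n=sys.argv[1]
A=np.mean([shot('side') for _ in range(3)],0);B=np.mean([shot('top') for _ in range(3)],0)
cv2.imwrite(f'pics/s_{n}.png',A[:,:,::-1].astype(np.uint8));cv2.imwrite(f'pics/t_{n}.png',B[:,:,::-1].astype(np.uint8))
s=r.read_state();print(s['time_s'],s['position'],s['ft_force'])
a=cv2.imread(f'pics/s_{n}.png');t=cv2.imread(f'pics/t_{n}.png');a0=cv2.imread('pics/side0.png');t0=cv2.imread('pics/top0.png')
o=np.zeros((600,800,3),np.uint8);f=lambda im,x,y,w,h,k:cv2.resize(im[y:y+h,x:x+w],(w*k,h*k),interpolation=cv2.INTER_CUBIC)
o[:300,:400]=f(a0,325,230,50,30,8)[:300,:400] if 0 else cv2.copyMakeBorder(f(a0,325,228,50,37,8),0,4,0,0,0)
o[300:600,:400]=cv2.copyMakeBorder(f(a,325,228,50,37,8),0,4,0,0,0)
o[:300,410:730]=cv2.copyMakeBorder(f(t0,350,205,40,37,8),0,4,0,0,0)
o[300:600,410:730]=cv2.copyMakeBorder(f(t,350,205,40,37,8),0,4,0,0,0)
cv2.imwrite(f'pics/look_{n}.png',o)
E
python3 look.py a
```

```text
7.0 [ 0.4404383  -0.24572979  0.07539156] [-2.97989099  1.01543186  4.38569826]
```

View pics/look_a.png

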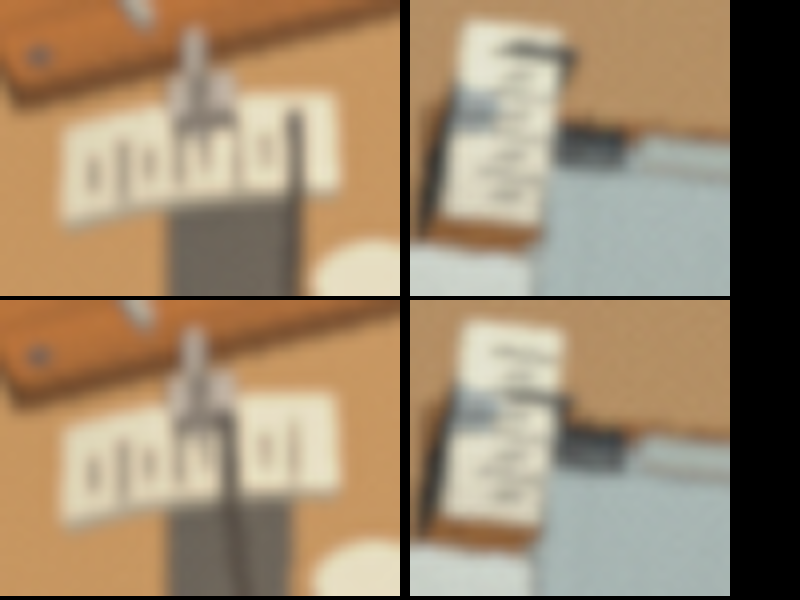

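```bash
cat > ang.py <<'E'
from h import *
p=np.load('p.npy')+[.004,.003,0]
def tip(m,a,y=.083,rad=.15): return proj(m,W(p,(.06-rad*np.sin(a),y,.075+rad*np.cos(a))))
if __name__=='__main__':
    for n in('side','top'):
        m=r.camera_model(n);t0=tip(m,0);print(n,t0,{a:(tip(m,a)-t0).round(2) for a in(.1,.11,.12,.13,.14,.155,.17)},'fin.155',tip(m,.155,.099,.161))
    # measure tip shift by template matching pointer top in the side/top view via background subtraction
    import sys
    for n,a0,a1,x,y,w,h in(('side','side0','s_a',325,228,50,37),('top','top0','t_a',350,205,40,37)):
        A=cv2.imread(f'pics/{a0}.png',0)[y:y+h,x:x+w].astype(float);B=cv2.imread(f'pics/{a1}.png',0)[y:y+h,x:x+w].astype(float)
        D=cv2.GaussianBlur(A-B,(0,0),.7) # >0 where pointer came
        for s in(1,-1):
            G=np.clip(s*D-25,0,None);rows=G.sum(1)
            print(n,'new' if s>0 else 'old',[(i+y,round(x+(G[i]*np.arange(w)).sum()/rows[i],1),int(rows[i])) for i in range(h) if rows[i]>30])
E
python3 ang.py
```

```text
side [362.85538867 242.16037558] {0.1: array([-7.74,  0.31]), 0.11: array([-8.51,  0.38]), 0.12: array([-9.28,  0.45]), 0.13: array([-10.04,   0.52]), 0.14: array([-10.81,   0.6 ]), 0.155: array([-11.96,   0.73]), 0.17: array([-13.1 ,   0.88])} fin.155 [349.95875976 233.31893733]
top [361.44339365 210.08038781] {0.1: array([-0.51,  5.32]), 0.11: array([-0.56,  5.86]), 0.12: array([-0.61,  6.4 ]), 0.13: array([-0.67,  6.93]), 0.14: array([-0.72,  7.47]), 0.155: array([-0.81,  8.28]), 0.17: array([-0.89,  9.09])} fin.155 [355.15280954 217.49891125]
side new [(244, np.float64(352.8), 62), (245, np.float64(352.9), 97), (246, np.float64(352.9), 109), (247, np.float64(352.9), 110), (248, np.float64(352.9), 111), (249, np.float64(353.0), 111), (250, np.float64(353.0), 104), (251, np.float64(353.0), 83), (252, np.float64(353.1), 46)]
side old [(242, np.float64(361.3), 46), (243, np.float64(361.3), 71), (244, np.float64(361.3), 69), (245, np.float64(361.5), 56), (246, np.float64(361.6), 44), (247, np.float64(361.6), 41), (248, np.float64(361.7), 46), (249, np.float64(361.7), 58), (250, np.float64(361.7), 70), (251, np.float64(361.6), 60), (252, np.float64(361.5), 37)]
top new [(216, np.float64(364.9), 66), (217, np.float64(365.9), 129), (218, np.float64(367.8), 68)]
top old [(210, np.float64(365.5), 134), (211, np.float64(366.4), 212), (212, np.float64(368.2), 102), (213, np.float64(368.9), 40)]
```

Call:
jog_arm(motion=[[0, 0, 0.002, 0], [0, 0, 0.002, 0], [0, 0, 0.0005, 0]])

```text
time_s: 7.38
position: [0.4407, -0.2458, 0.071]
eef_rot: [0.0, 0.734, 0.679, 0.0]
ft_force: [-3.4, 1.1, 6.9]
opening: 0.002
```

```bash
python3 look.py b; sed 's/s_a/s_b/;s/t_a/t_b/' ang.py > ang2.py; python3 ang2.py | grep new
```

```text
7.675 [ 0.44067047 -0.24576291  0.07104256] [-2.56042904  0.28861848  6.64199755]
side new [(246, np.float64(350.1), 37), (247, np.float64(350.0), 53), (248, np.float64(350.0), 68), (249, np.float64(350.1), 84), (250, np.float64(350.2), 100), (251, np.float64(350.4), 94), (252, np.float64(350.5), 56)]
top new [(218, np.float64(365.0), 154), (219, np.float64(365.9), 170), (220, np.float64(366.8), 59)]
```

View pics/look_b.png

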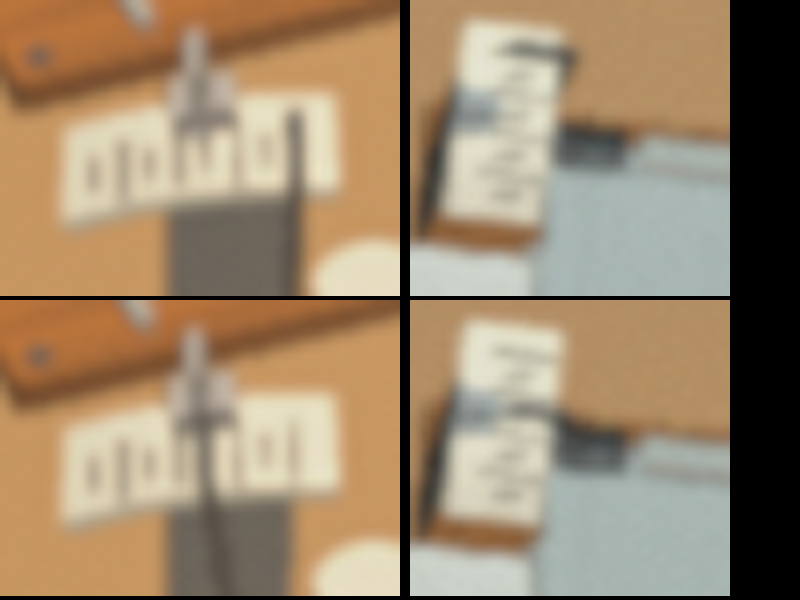

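Call:
jog_arm(motion=[[0, 0, 0.0006, 0], [0, 0, 0, 0], [0, 0, 0, 0], [0, 0, 0, 0], [0, 0, 0, 0]])

```text
time_s: 8.3
position: [0.4407, -0.2458, 0.0705]
eef_rot: [0.0, 0.734, 0.679, 0.0]
ft_force: [-4.4, 0.8, 6.0]
opening: -0.0
```

```bash
python3 look.py c; sed 's/s_a/s_c/;s/t_a/t_c/' ang.py > ang2.py; python3 ang2.py | grep new
python3 - <<'E'
import cv2,numpy as np
a=[cv2.imread(f'pics/{f}.png')[200:225+0,345:385] for f in('top0','t_b','t_c')]
s=[cv2.imread(f'pics/{f}.png')[228:258,335:370] for f in('side0','s_b','s_c')]
g=lambda l,w,h:np.hstack([cv2.resize(i,(w,h),interpolation=cv2.INTER_CUBIC) for i in l])
cv2.imwrite('pics/cmp_c.png',np.vstack([g(a,264,165),g(s,264,226)]))
E
```

```text
8.6 [ 0.44074075 -0.2457462   0.07052056] [-3.87929426  1.03511584  5.92155103]
side new [(247, np.float64(349.8), 44), (248, np.float64(349.8), 60), (249, np.float64(349.9), 82), (250, np.float64(350.0), 102), (251, np.float64(350.1), 102), (252, np.float64(350.2), 69)]
top new [(218, np.float64(364.7), 119), (219, np.float64(365.5), 177), (220, np.float64(366.2), 88)]
```

View pics/cmp_c.png

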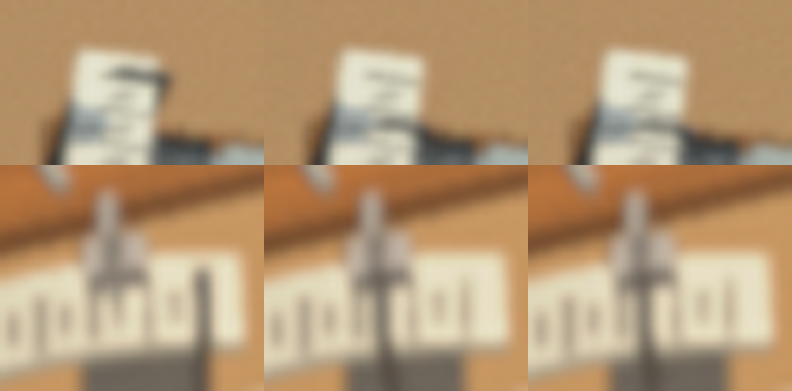

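The crossbar and the fin now form one line in both views, with the tilt at about 0.153 against the mark at about 0.155. I hold briefly, then let go straight up.

Call:
jog_arm(motion=[[0, 0, 0, 0], [0, 0, 0, 0], [0, 0, 0, 0], [0, 0, -0.008, 0], [0, 0, -0.015, 0]])

```text
time_s: 9.22
position: [0.441, -0.2456, 0.0937]
eef_rot: [0.0, 0.734, 0.679, 0.0]
ft_force: [-0.5, 0.2, 0.5]
opening: 0.0
```

Call:
jog_arm(motion=[[0, 0, -0.03, 0], [0, 0, -0.05, 0], [0, 0, -0.05, 0], [0, 0, -0.05, 0], [0, 0, 0, 0]])

```text
time_s: 9.85
position: [0.4429, -0.2467, 0.2782]
eef_rot: [0.004, 0.734, 0.679, 0.003]
ft_force: [-0.4, -0.0, -0.2]
opening: -0.001
```

```bash
python3 look.py d
python3 - <<'E'
import cv2,numpy as np
for a,b,x,y,w,h in(('side0','s_d',325,228,50,37),('top0','t_d',350,205,40,37)):
    A=[cv2.imread(f'pics/{f}.png',0)[y:y+h,x:x+w].astype(float) for f in(a,b)];print(a,'max diff',abs(A[0]-A[1]).max())
E
```

```text
10.15 [ 0.43982838 -0.24526749  0.27195782] [-0.12258792 -0.64524369 -0.12431854]
side0 max diff 5.0
top0 max diff 4.0
```

View pics/s_d.png

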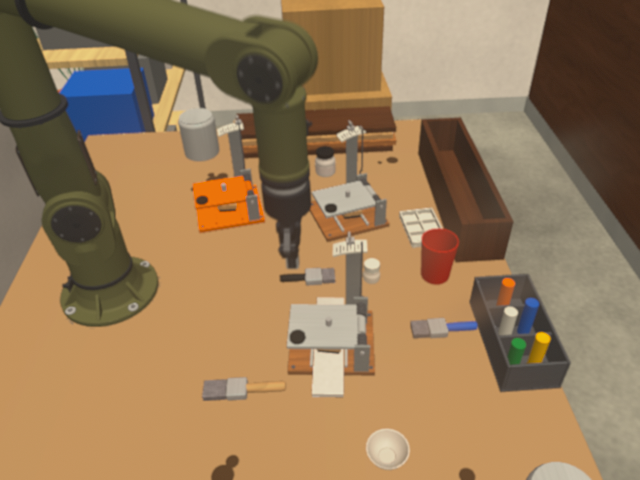

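The plate is back up, the pointer is at rest, and nothing else has moved. I hand the job in.

```bash
python3 -c "from plant import r; print(r.finish_job())"
```

```text
the job is handed in; nothing more can be done
None
```

I pressed the finger pad on the grey press holding the plank (the right-hand one) down to the mark. I held it there for about 1.2 s, let the plate spring back, and handed the job in at about 10 s.

- **At the mark:** the wrist camera put the mark at 0.155 rad. The side view gave a plate tilt of about 0.153 rad during the hold, with an upward force of about 6 N. The crossbar and fin lined up in both the side and top views. The side and top pictures resolve only about 2–3 mm per pixel, so I trust the tilt to about ±0.005 rad.
- **After release:** the pointer and scale area matched the pictures from before the press (difference at most 5 grey levels). The plank, the mark, the empty press and the other things in the side view looked unmoved. The gripper is clear, about 0.27 m above the table.
- **Disagreement:** the wrist view placed the press 4–5 mm away from the fit made from the side and top cameras. I aimed for the pad at a position between the two.

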